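# Set out door rails for oiling

### The arm

A 6-joint arm with a two-finger parallel gripper is mounted at the origin on the work surface. World frame = base frame: x ahead of the robot, y to its left, z up, the work surface at z = 0. Lengths are in m, angles in degrees, forces in N, time in s.
With the tool pointing down it reaches from about 0.35 to 0.875 m from the base axis. Payload 4.2 kg.
Tool frame: the origin (TCP) lies midway between the tips of the shut fingers; the grasp point (between the pads) lies 19 mm behind it; z points along the fingers, y is the line along which they close (so a half turn about z gives the same grasp; the last joint's range is limited). The gripper opens to 87 mm and grips with 3 to 60 N. Pads are 19 mm wide; open, the fingers measure 117 mm over their backs; the gripper's body (75 mm by 190 mm) begins 51 mm behind the grasp point.
Start: joints at [-50.902, 22.042, 0.453, 0, -68.411, -14.817], TCP at [0.257, -0.57, 0.223] pointing down, gripper open.
Joint ranges: [-179.83, 179.83], [-69.29, 118.12], [-61.27, 80.66], [-181.25, 117.63], [-171.15, -9.14], [-177.46, 177.46]. Speed limits (degrees/s): [159.86, 159.86, 180, 180, 180, 180].

### API

Orientations are given as [roll, pitch, yaw] about the fixed x, y, z axes, in that order (R = Rz(yaw) Ry(pitch) Rx(roll)).
In Python, from workcell import env gives the robot as it stands. The module is installed in compiled form; this text tells all that it offers. Calls block until the motion is done:
- env.goto(position, orientation): joint-space move of the TCP to a pose.
- env.move_straight(position, rotation=None, rate=0.15, force_limit=None): straight line of the TCP; rotation=None keeps the orientation; rate is the mean speed in m/s. With force_limit (N) it stops when the force on the tool has changed by that much, and returns True; else False.
- env.set_joints(angles): joint-space move.
- env.gripper_to(opening, grasp_force=None): opening from 0.0 (shut) to 1.0 (fully open); grasp_force is the grip in N (None keeps the last); returns when the fingers have stopped.
- env.dwell(seconds).
- env.inverse_kinematics(position, orientation): joint angles nearest the present ones, or None.
- env.read_state(): the state.
- env.grab_frame(name): name is "side" or "top"; returns a dict with "image" (420x560x3 uint8, blue, green, red), "fx", "fy", "cx", "cy" (pixels), "position" and "orientation" of the camera in the world. Camera axes: x right, y up, looking along -z (the intrinsics and any distortion apply to the point x, -y, -z); pixel columns grow to the right and rows downward; lengths in m; the calibration is good to about 2 mm. A picture is of the moment at which its call begins. There is no depth.
A pose or a line that the arm cannot do raises env.Unreachable and nothing moves.
- env.close_job(): hands the job in; it is judged then, once.
Trained networks look in a picture, given as the dict that the camera call returned (one of the last four; its "shot" number tells which), for a name from the list of things; names that differ only in an ending like _2 or _b are one class to them, and where a whole thing is asked for, a point or a joint stands for the part that bears it (a point fixed in the world has none). Each returns a list of dicts, best first, with "score" (0 to 1); they miss things now and then, are a little off and sometimes report something else, mostly with a low value. They report only what shows in the picture. A call takes as long as a camera call.
- env.search_frame(picture, thing): "xyz" ([x, y, z] in m, in world coordinates, good to about 4 mm: the middle of the surface that is visible of it).
- env.trace(picture, thing): "mask" (420x560 bool, what is visible of it).
The state is a dict: "clock": time; "joint_positions": joint angles; "qvel": joint speeds; "joint_torque": joint torques, N m; "position": TCP position; "tool_rot": TCP orientation; "force": force on the tool from outside, world axes, zero at the start; "wrist_torque": the same for the moment, N m; "opening": opening from 0.0 (shut) to 1.0 (fully open); "finger_force": force on a finger pad.
Only numpy, scipy, OpenCV 4.12 (cv2) and the standard library are available. Lean on these libraries where they do the work, as an engineer would, in place of code of your own. Each camera call takes 0.05 s, during which the arm holds its last target. There are 200 camera calls.

### The job

Get the door rails ready for oiling: first, with no rail there yet, slide the white drip board along the bench into the channel between the two bearers until it is midway along them, to within 2 cm. Then draw every rail out of the low rack and lay it level and square across both bearers, overhanging about equally with no tenon on a bearer, at least a finger's width from the next. Leave the glue bottle, hammer and try square alone.

Things in the scene. Friction and masses are not known exactly. Their poses are not given: they have to be found in the camera images.
- stand: two fixed bearers along the stand's y, 200 mm long, tops 45 mm above the bench: strips 8 mm wide with centre lines at x = -54 and 54 mm, on green feet 22 mm high reaching out to x = -70 and 70. Channel between 100 mm wide, open above and at both ends, its floor the bench. Origin on the bench at the channel's middle, z up. On the robot's left or right, yaw within 0.12 rad
- rack: low fixed plywood rack, red roof, open front facing its -x (robot side), yaw within 0.12 rad. Origin on the bench 40 mm before the front's middle; it spans x = 40 to 176, y = -116 to 116, z = 0 to 40 mm. Four bays centred at y = -81, -27, 27, 81 mm, 38 mm wide between 16 mm dividers, floor at z = 4, roof underside at 32 mm; only the front is open
- board: white drip board (plywood) flat on the bench between stand and rack, 86 mm (x) by 180 mm (y) by 15 mm thick, about 0.2 kg; origin at the centre of its underside, z up. Starts with its y within 0.25 rad of the robot's y, outside the channel. Too wide to grip; slides when pushed at an edge
- rail1: dark hardwood rail: bar 22 x 22 x 150 mm plus a centred stub tenon on each end 15 mm long, 22 mm wide, 8 mm thick (180 mm over all), 65 g. Origin at its centre, x along its length. Starts in a bay of the rack, along the rack's x within 0.03 rad, centre at rack x = 60 to 75 mm, so 55 to 70 mm stick out. 3 or 4 of the four like rails are present
- rail2: dark hardwood rail: bar 22 x 22 x 150 mm plus a centred stub tenon on each end 15 mm long, 22 mm wide, 8 mm thick (180 mm over all), 65 g. Origin at its centre, x along its length. Starts in a bay of the rack, along the rack's x within 0.03 rad, centre at rack x = 60 to 75 mm, so 55 to 70 mm stick out. 3 or 4 of the four like rails are present
- rail3: dark hardwood rail: bar 22 x 22 x 150 mm plus a centred stub tenon on each end 15 mm long, 22 mm wide, 8 mm thick (180 mm over all), 65 g. Origin at its centre, x along its length. Starts in a bay of the rack, along the rack's x within 0.03 rad, centre at rack x = 60 to 75 mm, so 55 to 70 mm stick out. 3 or 4 of the four like rails are present
- rail4: dark hardwood rail: bar 22 x 22 x 150 mm plus a centred stub tenon on each end 15 mm long, 22 mm wide, 8 mm thick (180 mm over all), 65 g. Origin at its centre, x along its length. Starts in a bay of the rack, along the rack's x within 0.03 rad, centre at rack x = 60 to 75 mm, so 55 to 70 mm stick out. 3 or 4 of the four like rails are present
- glue: bystander: yellow glue bottle standing beyond the work, radius 28 mm, 150 mm tall; origin at the centre of its base
- hammer: bystander: hammer lying at the near left of the work, about 280 mm long; origin under its middle
- square: bystander: try square lying flat at the near right of the work, wooden stock 120 mm, steel blade 150 mm; origin under the middle of the stock

How it is judged (in metres and radians):
On the way:
1. the drip board lies in the channel, midway along the bearers to within 20 mm, while no rail is at the stand (every rail's centre is more than 130 mm from the stand's) (y of board in the frame of stand between -0.02 and 0.02 m and x of board in the frame of stand between -0.012 and 0.012 m and z of board in the frame of stand below 0.006 m and angle between board's own z axis and vertical below 0.08 rad and horizontal distance between each of rail1, rail2, rail3, rail4 and stand above 0.13 m), for 0.2 s.
At the end, for the whole second after the job is handed in: Drip board flat in the channel, centre within 20 mm of midway; every rail present level across both bearers, centred within 17 mm across the stand and 95 mm along it, square within 0.2 rad, rail centres over 30 mm apart; all at rest (y of board in the frame of stand between -0.02 and 0.02 m and x of board in the frame of stand between -0.012 and 0.012 m and z of board in the frame of stand below 0.006 m and angle between board's own z axis and vertical below 0.08 rad and linear speed of each of board, rail1, rail2, rail3, rail4 below 0.02 m/s and x of rail1 in the frame of stand between -0.017 and 0.017 m and y of rail1 in the frame of stand between -0.095 and 0.095 m and z of rail1 in the frame of stand between 0.052 and 0.06 m and angle between the x axis of each of rail1, rail2, rail3, rail4 and the x axis of stand, either way round below 0.2 rad and x of rail2 in the frame of stand between -0.017 and 0.017 m and y of rail2 in the frame of stand between -0.095 and 0.095 m and z of rail2 in the frame of stand between 0.052 and 0.06 m and x of rail3 in the frame of stand between -0.017 and 0.017 m and y of rail3 in the frame of stand between -0.095 and 0.095 m and z of rail3 in the frame of stand between 0.052 and 0.06 m and x of rail4 in the frame of stand between -0.017 and 0.017 m and y of rail4 in the frame of stand between -0.095 and 0.095 m and z of rail4 in the frame of stand between 0.052 and 0.06 m and horizontal distance between each of rail2, rail3, rail4 and rail1 above 0.03 m and horizontal distance between each of rail3, rail4 and rail2 above 0.03 m and horizontal distance between rail4 and rail3 above 0.03 m); the robot touches nothing.
It fails at once if the glue bottle is moved by more than 40 mm (distance of glue from where it was at the start of the episode above 0.04 m).
It fails at once if the hammer is moved by more than 40 mm (distance of hammer from where it was at the start of the episode above 0.04 m).
It fails at once if the try square is moved by more than 40 mm (distance of square from where it was at the start of the episode above 0.04 m).
Of rail1, rail2, rail3, rail4 only 3 to 4 are there at a start; the rules pass over those that are not, and their reading is None.
At some moment in a run one of board may be knocked a few centimetres aside while the robot is not near it.
Once in a run the grip may slacken for a moment while it holds something.
It also fails if it takes over 210 s, if anything falls off the work surface, if the arm or the gripper's body presses on something with over 40 N, if the wrist force passes 120 N, or if a joint passes its speed limit or range.

## Working session

There is one attempt and no reset: what is moved stays moved. The work goes in short steps, each a Python script; the robot and the scene stay as the last script left them, time stands still between calls to the robot, and variables do not carry over. Pictures are saved under pics/ and viewed, at most 14 in all, crops included, and the job is handed in when it is done.

```bash
mkdir -p pics; python3 - <<'E'
from workcell import env
import cv2
for n in("top","side"):
    p=env.grab_frame(n); cv2.imwrite(f"pics/{n}0.png",p["image"])
    print(n,p["fx"],p["fy"],p["cx"],p["cy"],p["position"],p["orientation"],[k for k in p])
    for t in("stand","rack","board","rail1","glue","hammer","square"):
        print(t,[(d["xyz"],round(d["score"],2)) for d in env.search_frame(p,t)][:6])
print(env.read_state()["clock"])
E
```

```text
top 404.3408150988628 404.3408150988628 276.4621192570795 208.5531884677304 [0.42888674 0.00328457 1.06329762] [  5.16306416  -1.80470668 -89.69015253] ['image', 'fx', 'fy', 'cx', 'cy', 'position', 'orientation', 'shot']
stand [([0.6253, 0.2715, 0.0188], 0.86), ([0.5628, -0.2003, 0.0263], 0.38)]
rack [([0.6548, -0.2824, 0.0366], 0.88)]
board [([0.4831, -0.0121, 0.0117], 0.68)]
rail1 [([0.5583, -0.3623, 0.026], 0.83), ([0.5636, -0.1945, 0.0266], 0.66), ([0.5619, -0.2534, 0.0247], 0.52)]
glue [([0.7326, -0.0312, 0.0974], 0.64)]
hammer [([0.2767, 0.4294, 0.0228], 0.67)]
square [([0.3497, -0.3784, 0.01], 0.59)]
side 541.6429145084047 541.6429145084047 269.0152215522716 214.50478447667922 [ 0.01489364 -1.22498557  0.84543914] [ 58.80321648  -1.17233202 -22.92271798] ['image', 'fx', 'fy', 'cx', 'cy', 'position', 'orientation', 'shot']
stand [([0.6386, 0.172, 0.0189], 0.6)]
rack [([0.6483, -0.3117, 0.0365], 0.9)]
board []
rail1 [([0.5593, -0.3731, 0.0204], 0.76), ([0.5622, -0.2129, 0.0262], 0.72), ([0.5601, -0.2653, 0.0178], 0.65)]
glue [([0.7369, -0.0507, 0.0726], 0.68)]
hammer [([0.3164, 0.4186, 0.0203], 0.66)]
square [([0.3265, -0.3879, 0.0072], 0.59)]
0.8
```

View pics/top0.png

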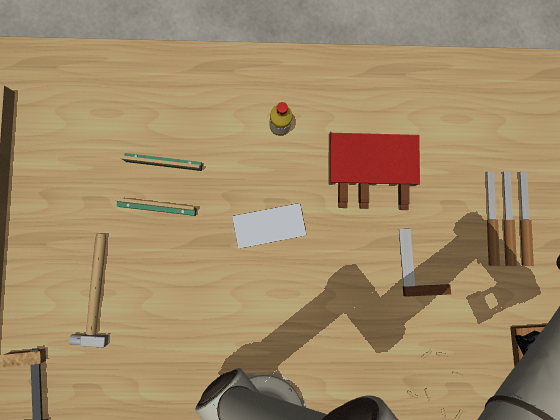

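View pics/side0.png

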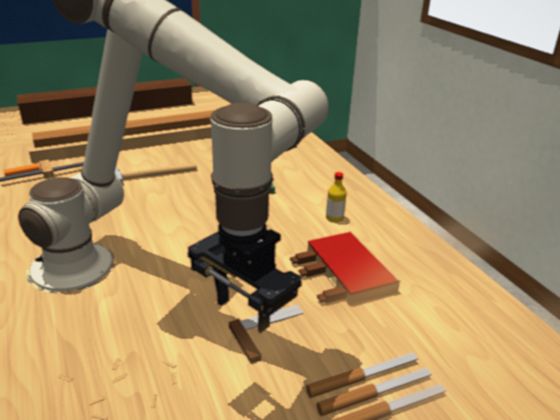

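Top view: the stand is on the left, with its bearers at px (116–205, 157–213). The board is at (270, 226) and tilted. The red rack at (375, 158) has three rails showing at columns 343, 364 and 404. The try square's blade lies below the right-hand rail. Side view: the three rails stick out and the glue is clear. Next I fit poses by matching model silhouettes to the masks.

```bash
cat > h.py <<'E'
from workcell import env
import cv2, numpy as np
from scipy.optimize import minimize
from scipy.spatial.transform import Rotation as Ro
def box(x0,x1,y0,y1,z0,z1): return np.array([[x,y,z] for x in(x0,x1) for y in(y0,y1) for z in(z0,z1)])
M=dict(stand=[box(s*.050,s*.058,-.1,.1,0,.045) for s in(1,-1)]+[box(s*.05,s*.07,-.1,.1,0,.022) for s in(1,-1)],
 rack=[box(.04,.176,-.116,.116,0,.04)], board=[box(-.043,.043,-.09,.09,0,.015)],
 rail=[box(-.075,.075,-.011,.011,-.011,.011),box(-.09,.09,-.011,.011,-.004,.004)])
def proj(p,P):
    c=(P-p["position"])@Ro.from_euler("xyz",p["orientation"],degrees=True).as_matrix()
    return np.c_[p["cx"]+p["fx"]*c[:,0]/-c[:,2], p["cy"]-p["fy"]*c[:,1]/-c[:,2]]
def ray(p,uv,z):
    d=Ro.from_euler("xyz",p["orientation"],degrees=True).apply([(uv[0]-p["cx"])/p["fx"],-(uv[1]-p["cy"])/p["fy"],-1])
    return p["position"]+d*(z-p["position"][2])/d[2]
def world(q,P): # q=x,y,yaw
    c,s=np.cos(q[2]),np.sin(q[2]); P=np.atleast_2d(P); return np.c_[q[0]+c*P[:,0]-s*P[:,1],q[1]+s*P[:,0]+c*P[:,1],P[:,2:]]
def iou_fit(p,mask,boxes,q0,z=0.):
    ys,xs=np.where(mask); r0,r1,c0,c1=max(ys.min()-12,0),ys.max()+12,max(xs.min()-12,0),xs.max()+12
    S=8; m=cv2.resize(mask[r0:r1,c0:c1].astype(np.float32),None,fx=S,fy=S,interpolation=cv2.INTER_LINEAR)>.5
    def f(q):
        im=np.zeros(m.shape,np.uint8)
        for b in boxes:
            uv=proj(p,world(q,b)+[0,0,z])
            uv=((uv-[c0,r0]+.5)*S-.5)
            cv2.fillConvexPoly(im,cv2.convexHull(np.round(uv*16).astype(np.int32)),1,shift=4)
        im=im>0; return 1-(im&m).sum()/(im|m).sum()
    q0=np.array(q0,float); best=None
    for w in (-.12,0,.12):
        r=minimize(f,q0+[0,0,w],method="Nelder-Mead",options=dict(initial_simplex=q0+[0,0,w]+np.array([[0,0,0],[.015,0,0],[0,.015,0],[0,0,.1]]),xatol=2e-4,fatol=1e-4,maxiter=150))
        if best is None or r.fun<best.fun: best=r
    return best.x,1-best.fun
def find(p,name,q0=None,z=0.):
    for t in env.trace(p,name)[:1]:
        if q0 is None:
            ys,xs=np.where(t["mask"]); g=ray(p,(xs.mean(),ys.mean()),.02); q0=[g[0],g[1],0]
            if name=="rack": q0[0]-=.108
        return (*iou_fit(p,t["mask"],M[name.rstrip("1234")],q0,z),t["score"])
def down(yaw): return [180,0,yaw]   # tool y axis along world angle (90 - ...) see use
E
python3 - <<'E'
from h import *
p=env.grab_frame("top")
for n in("stand","rack","board"): print(n,find(p,n))
for t in env.trace(p,"rail1"):
    ys,xs=np.where(t["mask"]); r=cv2.minAreaRect(np.c_[xs,ys].astype(np.float32))
    print("rail",t["score"],r,ray(p,(xs.mean(),ys.max()),.015),ray(p,(xs.mean(),ys.mean()),.026))
for n in("square","glue"):
    m=env.trace(p,n)[0]["mask"]; ys,xs=np.where(m); print(n,[ray(p,(xs[i],ys[i]),.005 if n=="square" else .0) for i in(ys.argmin(),ys.argmax(),xs.argmin(),xs.argmax())])
E
```

```text
stand (array([ 0.58550548,  0.27391854, -0.11181132]), np.float64(0.9162805425088395), 0.61)
rack (array([ 0.55156347, -0.2814727 , -0.02213356]), np.float64(0.9705326796873777), 0.88)
board (array([ 0.47989751, -0.00950191,  0.20037676]), np.float64(0.9683175504008975), 0.93)
rail 0.83 ((363.5, 196.0), (26.0, 9.0), 90.0) [ 0.52454202 -0.2577627   0.015     ] [ 0.55841656 -0.25551597  0.026     ]
rail 0.64 ((404.0, 196.0), (26.0, 12.0), 90.0) [ 0.52541164 -0.36357483  0.015     ] [ 0.55849382 -0.36051495  0.026     ]
rail 0.59 ((342.5, 195.0), (24.0, 9.0), 90.0) [ 0.52934521 -0.20232742  0.015     ] [ 0.5606673  -0.20047356  0.026     ]
square [array([ 0.47317812, -0.35647166,  0.005     ]), array([ 0.29883751, -0.38152471,  0.005     ]), array([ 0.47051924, -0.35374368,  0.005     ]), array([ 0.32220805, -0.48535862,  0.005     ])]
glue [array([ 0.81491875, -0.04042221,  0.        ]), array([ 0.72356792, -0.0300707 ,  0.        ]), array([ 0.78112612, -0.01087438,  0.        ]), array([ 0.79034515, -0.06759093,  0.        ])]
```

```bash
cat >> h.py <<'E'
PD=.0095 # half depth of finger along tool x
def pushx(q,qt,over=0.,n=5,lift=True):
    """push board from pose q to pose qt at its near long edge, two open fingers"""
    env.gripper_to(1.0)
    at=lambda q,off:(world(q,[[-.043-PD+off,0,.004]])[0],[180,0,np.degrees(q[2])])
    a,o=at(q,-.025); env.goto([a[0],a[1],.12],o); env.move_straight(a,o)
    for s in np.linspace(0,1,n+1):
        a,o=at(np.array(q)+(np.array(qt)-q)*s,over*s); env.move_straight(a,o,rate=.06)
    a,o=at(qt,-.03); env.move_straight(a,o); env.move_straight([a[0],a[1],.15],o)
E
python3 - <<'E'
from h import *
S=[.5855,.2739,-.1118]; q=[.4799,-.0095,.2004]
t=world(S,[[0,-.285,0]])[0]; 
print(t)
pushx(q,[t[0],t[1],S[2]])
env.goto([.35,-.2,.3],[180,0,0])
p=env.grab_frame("top"); print(find(p,"board"),find(p,"stand"),env.read_state()["clock"])
E
```

```text
[ 0.55370334 -0.00932071  0.        ]
(array([ 0.55697406, -0.00937954, -0.11886797]), np.float64(0.9639280183403102), 0.69) (array([ 0.5857833 ,  0.27460295, -0.11049636]), np.float64(0.9226726424953774), 0.8) 9.6167
```

```bash
cat >> h.py <<'E'
S=np.array([.5856,.2742,-.1112])
def pushy(y0,y1,xo=0.,back=.03,op=.5,rate=.08,P=.0125,zup=.15):
    env.gripper_to(op); o=[180,0,90+np.degrees(S[2])]
    at=lambda y:world(S,[[xo,y-.09-P,.004]])[0]
    a=at(y0-back); env.goto([a[0],a[1],.13],o); env.move_straight(a,o)
    env.move_straight(at(y1),o,rate=rate); a=at(y1-.03); env.move_straight(a,o); env.move_straight([a[0],a[1],zup],o)
def rel(q): 
    c,s=np.cos(S[2]),np.sin(S[2]); d=np.array(q[:2])-S[:2]; return np.round([c*d[0]+s*d[1],-s*d[0]+c*d[1],q[2]-S[2]],4)
E
python3 - <<'E'
from h import *
print(rel([.557,-.0094,-.1189]))
pushy(-.285,-.205)
env.goto([.4,-.15,.3],[180,0,0])
p=env.grab_frame("top"); b=find(p,"board"); print(b,rel(b[0]),env.read_state()["clock"])
E
```

```text
[ 0.003  -0.285  -0.0077]
(array([ 0.56516969,  0.06848841, -0.10840144]), np.float64(0.9721854567594038), 0.57) [ 0.0025 -0.2067  0.0028] 17.0667
```

```bash
python3 - <<'E'
from h import *
pushy(-.207,0.,P=.0112)
env.goto([.4,-.2,.3],[180,0,0])
p=env.grab_frame("top"); b=find(p,"board"); print(b,rel(b[0]),env.read_state()["clock"])
cv2.imwrite("pics/top1.png",p["image"])
R=[.5516,-.2815,-.0221]
for t in env.trace(p,"rail1"):
    ys,xs=np.where(t["mask"]); r=cv2.minAreaRect(np.c_[xs,ys].astype(np.float32))
    c=[ray(p,(xs[ys<ys.min()+6].mean(),ys.min()+3),.026),ray(p,(xs[ys>ys.max()-6].mean(),ys.max()-3),.026)]
    print(t["score"],r,np.round(c,4).tolist(),ray(p,(xs.mean(),ys.max()),.019)[0])
print(env.inverse_kinematics([.43,-.36,.01],[180,0,0]),env.inverse_kinematics([.6,.35,.06],[180,0,-6]))
E
```

```text
(array([ 0.58903974,  0.27346997, -0.1092673 ]), np.float64(0.9702676427223972), 0.94) [ 0.0035 -0.0003  0.0019] 25.675
0.8 ((342.5, 195.5), (23.0, 9.0), 90.0) [[0.5806, -0.1997, 0.026], [0.5361, -0.2004, 0.026]] 0.5289584767309243
0.68 ((363.5, 195.5), (25.0, 9.0), 90.0) [[0.5838, -0.2554, 0.026], [0.534, -0.2554, 0.026]] 0.5267933430160532
0.58 ((403.5, 196.5), (25.0, 11.0), 90.0) [[0.5822, -0.3601, 0.026], [0.5322, -0.3605, 0.026]] 0.5250393795743618
[-2.33806100e+01  2.97765515e+01 -2.26826601e+01  2.54444375e-14
 -3.75407884e+01  1.13380610e+02] [ 4.35566360e+01  3.64145157e+01  2.78439563e-01  2.54444375e-14
 -5.38639239e+01  4.04433640e+01]
```

View pics/top1.png

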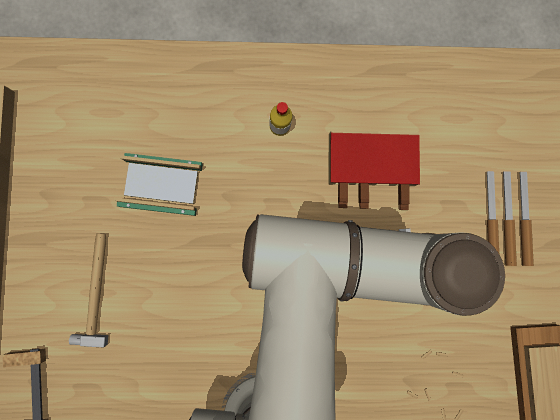

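```bash
cat >> h.py <<'E'
RY=-1.27 # rack yaw, deg
def pick(y,x=.570):
    env.gripper_to(.45); env.goto([x,y,.14],[180,0,RY]); env.move_straight([x,y,.008],[180,0,RY],rate=.1)
    env.gripper_to(0.,40); o=env.read_state()["opening"]
    env.move_straight([x,y,.011],rate=.03)
    env.move_straight([x-.145*np.cos(np.radians(RY)),y-.145*np.sin(np.radians(RY)),.012],rate=.1)
    env.move_straight([x-.145,y,.16]); return o
def place(yS,off):
    o=[180,0,np.degrees(S[2])]; a=world(S,[[off,yS,0]])[0]
    env.goto([a[0],a[1],.14],o); op=env.read_state()["opening"]
    env.move_straight([a[0],a[1],.07],o); hit=env.move_straight([a[0],a[1],.0493],o,rate=.03,force_limit=6)
    z=env.read_state()["position"][2]; env.gripper_to(.42); env.move_straight([a[0],a[1],.15],o); return op,hit,z
E
python3 - <<'E'
from h import *
print(pick(-.202), env.read_state()["opening"])
p=env.grab_frame("side"); cv2.imwrite("pics/side1.png",p["image"])
E
```

```text
0.2530314265013307 0.24891497346315292
```

View pics/side1.png

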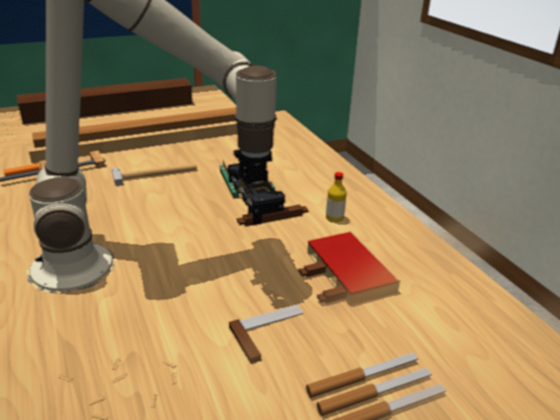

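The rail is held: its ends are at px (238, 221) and (307, 209), with the gripper near the left part of it, and the other two rails are still in the rack.

```bash
cat >> h.py <<'E'
def heldtips(p,off): # expected tip pixels of the held rail: off=grip x in the rail's frame
    s=env.read_state(); t=s["position"]; y=np.radians(s["tool_rot"][2])
    return proj(p,world([t[0],t[1],y],[[-.09-off,0,t[2]+.007],[.09-off,0,t[2]+.007]])).round(0).tolist()
def look(park=([.4,-.1,.3],[180,0,0])):
    env.goto(*park); p=env.grab_frame("top"); b=find(p,"board"); print("board",rel(b[0]),b[1:],"t",env.read_state()["clock"])
    for t in env.trace(p,"rail1"):
        ys,xs=np.where(t["mask"]); g=ray(p,(xs.mean(),ys.mean()),.056)
        if g[1]>.1: r=iou_fit(p,t["mask"],M["rail"],[g[0],g[1],S[2]],.056); print("rail",t["score"],rel(r[0]),r[1])
        else: print("rail",t["score"],g)
    return p
E
python3 - <<'E'
from h import *
p=env.grab_frame("side"); print(heldtips(p,-.048))
print(place(.06,-.048))
p=look(); cv2.imwrite("pics/top2.png",p["image"])
E
```

```text
[[238.0, 222.0], [307.0, 209.0]]
(0.2529434495071816, True, np.float64(0.04935261176129144))
board [ 0.0031 -0.0314 -0.0028] (np.float64(0.8168642864654537), 0.76) t 38.6583
rail 0.75 [ 0.0022  0.059  -0.0012] 0.8784917743182069
rail 0.73 [ 0.55679332 -0.24719382  0.056     ]
rail 0.57 [ 0.55565352 -0.34930541  0.056     ]
```

View pics/top2.png

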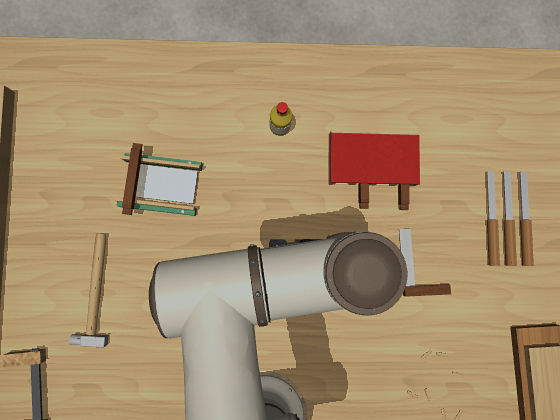

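The first rail lies across the bearers at px (132, 178). The board's right end is still at column ~198, so it hasn't moved: the fit of –31 mm comes from the rail covering part of it. I carry on with the second rail.

```bash
cat >> h.py <<'E'
def boardend(p): # -y end of the board from its mask, stand frame (should be -.09)
    m=env.trace(p,"board")[0]["mask"]; ys,xs=np.where(m); e=[]
    for r in range(int(np.percentile(ys,30)),int(np.percentile(ys,70))): e.append(rel([*ray(p,(xs[ys==r].max()+.5,r),.015)[:2],0])[1])
    return np.median(e)+.09
E
python3 - <<'E'
from h import *
p=look(); print("bd y",boardend(p))
print(pick(-.2575)); q=env.grab_frame("side"); print(heldtips(q,-.046)); m=max(env.trace(q,"rail1"),key=lambda t:-np.where(t["mask"])[0].mean())
cv2.imwrite("pics/side2.png",q["image"][150:330,180:420])
E
```

```text
board [ 0.0041 -0.0185 -0.0044] (np.float64(0.8075373841617524), 0.93) t 39.0583
rail 0.69 [ 0.55530067 -0.24824195  0.056     ]
rail 0.62 [ 0.0018  0.0591 -0.0015] 0.931989741164487
rail 0.56 [ 0.55402349 -0.34946218  0.056     ]
bd y -0.003500000000000003
0.2524406147137056
[[245.0, 234.0], [316.0, 220.0]]
```

View pics/side2.png

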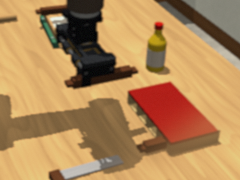

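The board end gives –3 mm, which is fine. In the crop the rail's tips are at about (66, 84) and (136, 71), matching the predicted (65, 84) and (136, 70), so I place it and pick the last rail.

```bash
python3 - <<'E'
from h import *
print(place(0.,-.049)); p=look(); print("bd y",boardend(p))
print(pick(-.3635)); q=env.grab_frame("side"); print(heldtips(q,-.0445))
cv2.imwrite("pics/side3.png",q["image"][130:350,170:450])
cv2.imwrite("pics/top3.png",cv2.resize(p["image"][130:230,90:240],None,fx=3,fy=3))
E
```

```text
(0.24484332581745352, True, np.float64(0.049290591301083014))
board [ 0.0036 -0.0306 -0.009 ] (np.float64(0.6588984445995602), 0.74) t 51.9917
rail 0.78 [ 0.55390167 -0.34967436  0.056     ]
rail 0.64 [-0.0021 -0.0006  0.0171] 0.924331482892493
rail 0.63 [0.0005 0.0591 0.0004] 0.9425998462495881
bd y -0.0031000000000000055
0.2487184076310878
[[262.0, 260.0], [337.0, 243.0]]
```

View pics/side3.png

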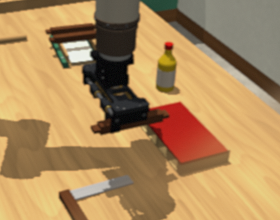

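View pics/top3.png

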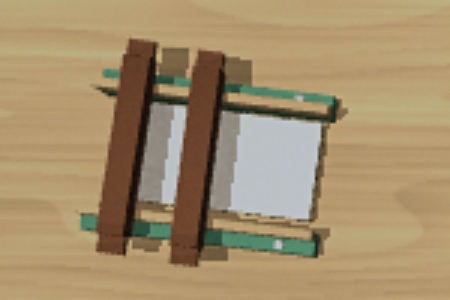

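Both placed rails lie square across the bearers, with the board between them. The third rail's tips at about (92, 129) and (168, 114) match the prediction, so I place it.

```bash
python3 - <<'E'
from h import *
print(place(-.06,-.045)); p=look(([.4,-.2,.3],[180,0,0])); print("bd y",boardend(p))
cv2.imwrite("pics/top4.png",cv2.resize(p["image"][130:230,90:240],None,fx=4,fy=4))
q=env.grab_frame("side"); cv2.imwrite("pics/side4.png",q["image"])
E
```

```text
(0.24778221721321075, True, np.float64(0.049260882228999416))
board [ 0.0038 -0.0208 -0.005 ] (np.float64(0.521043389041258), 0.84) t 65.375
rail 0.96 [-0.0013 -0.061  -0.0091] 0.8419863649199242
rail 0.86 [-0.0009  0.      0.0084] 0.8638066511690458
rail 0.85 [ 0.0025  0.0588 -0.0069] 0.9204135872137474
bd y -0.004299999999999998
```

View pics/top4.png

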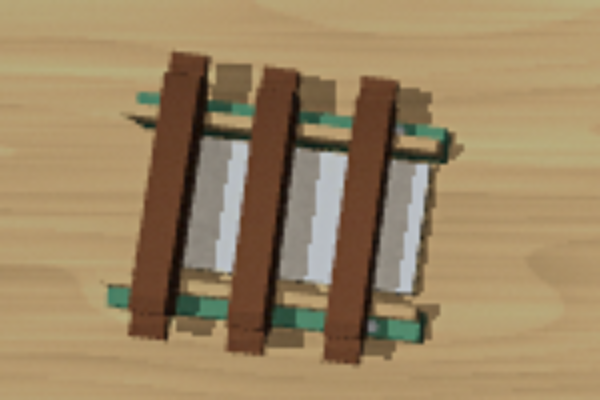

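View pics/side4.png

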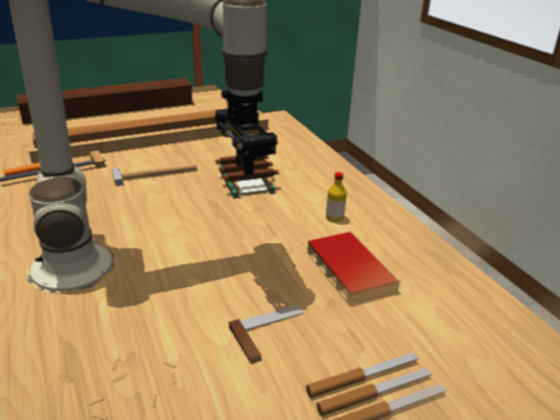

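The top view shows three rails evenly spaced and square across the bearers, with the board centred under them (its visible end at column ~425 of the enlarged crop). In the side view the rack front has no rails left, and the glue and square haven't moved. I hand the job in.

```bash
python3 - <<'E'
from h import *
env.dwell(.5); print(env.close_job())
E
```

```text
the job is handed in; nothing more can be done
None
```

The job is handed in: the drip board sits in the channel about 4 mm off midway, and the three rails that were in the rack lie square across both bearers about 60 mm apart; the arm never worked near the glue, hammer or square, and no verdict came back on hand-in.

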